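# Set the rotary stage to its mark and take the reading

## Task

Gently push the upright pin of the rotary stage round with your fingertips, without gripping it, until the mark on the turning disc lines up with the one long line of the scale around it, and let go of the stage. Then press the large button on the control box fully down to take the reading, and let it come up again. Do not press the button while the disc is off the line, leave the small button alone, and leave the ring gauge lying on the disc and everything else on the table where it is.

Things in the scene. Friction and masses are not known exactly. Their poses are not given: they have to be found in the camera images.
- dial: turning steel disc of the rotary stage, 150 mm across, 8 mm thick, level in a round fixed aluminium base 200 mm across, 34 mm tall. Origin on the turning axis at the disc's underside, 34 mm above the table (its top: 42 mm); z up, x from the axis to the mark. It turns without stops either way, with 0.12 N m of friction (2 N at the pin), and stays where it is left.
- index_mark (a point): the end of the mark on the disc: a single black radial line, 6 mm wide and 40 mm long, reaching to the disc's rim. The point is at the line's outer end, 76 mm from the axis, 42 mm above the table; it turns with the disc.
- target_line (a point): the line to set to, on the fixed base: the one long thick black line of the scale (21 mm long, 6 mm wide, radial); the other 35 lines, every 10 degrees, are thin and 7 mm long. The point is at its inner end, 76 mm from the axis, 34 mm above the table; it lies right below the mark's point when lined up.
- pin (a point): the upright finger pin on the disc, a dark steel cylinder 14 mm across, standing 35 mm above the disc, 60 mm from the axis, straight opposite the mark. The point is at the centre of its top, 77 mm above the table. The space round the pin is free, apart from the ring gauge in the middle of the disc.
- ring_gauge_center (a point): the steel ring gauge lying loose in the middle of the disc: 44 mm across, hole 26 mm, 14 mm tall; the point is on its axis, half-way up (49 mm above the table). It rides round with the disc.
- read_button_top (a point): the large round white button, 36 mm across in a black collar 52 mm across, on a fixed white control box 100 x 140 mm, 40 mm tall, top level. The point is at the centre of the button's top, 62 mm above the table, 10 mm above the collar. It goes straight down against a spring.
- read_button (a joint): travel of the large button: 0 is up, 0.006 m is fully down (about 5 N); it springs back.
- aux_button_top (a point): the small round button, 18 mm across, on the same box 73 mm from the large one; not to be pressed. The point is at the centre of its top.
- aux_button (a joint): travel of the small button: 0 is up, 0.006 m is fully down.
- small_ring_mid (a point): the small ring gauge beside the control box: plain steel, 34 mm across, hole 20 mm, 12 mm tall. The point is at its middle. To be left alone.
- plug_gauge_mid (a point): the plug gauge standing on the robot's side of the control box: a stepped steel cylinder 24 mm across, 46 mm tall. The point is at its middle. To be left alone.
- mouse_mid (a point): the computer mouse: black, 105 x 60 mm, 31 mm tall. The point is at its middle. To be left alone.
- vee_block_mid (a point): the vee block: dark steel block 60 x 50 mm, 41 mm tall, with a groove along its top. The point is at its middle. To be left alone.
- gauge_case_mid (a point): the gauge block case: closed dark wooden box 90 x 170 mm, 32 mm tall. The point is at its middle. To be left alone.
- driver_mid (a point): the screwdriver with a black handle, lying flat. The point is at its middle. To be left alone.
- cleaner_mid (a point): the white cleaner bottle, 56 mm across, 130 mm tall. The point is at its middle. To be left alone.
Not all that is in view belongs to the job. Leave any turquoise look-alike of the part that bears read_button_top alone. Leave any brown look-alike of the part that bears dial alone.

How it is judged:
By the outcome, as a careful person would: the job done as asked, in the order asked, and still so for the second after the job is handed in, with the robot touching nothing.
It also fails if it takes over 58 s, if anything falls off the work surface, if the arm or the gripper's body presses on something with over 40 N, if the wrist force passes 120 N, or if a joint passes its speed limit or range.

## Robot

A 6-joint arm with a two-finger parallel gripper is mounted at the origin on the work surface. World frame = base frame: x ahead of the robot, y to its left, z up, the work surface at z = 0. Lengths are in m, angles in rad, forces in N, time in s.
With the tool pointing down it reaches from about 0.3 to 0.85 m from the base axis. Payload 5.4 kg.
Tool frame: the origin (TCP) lies on the centre line of the jaws, within the pads' length; the fingertips stand 14 mm ahead of it and the grasp point (between the pads) lies 5 mm behind it (manip.tip_reach is the distance from the TCP to the fingertips, in m); z points along the fingers, y is the direction in which the jaws open and shut (so a half turn about z gives the same grasp; the last joint's range is limited). The gripper opens to 85 mm and grips with 20 to 120 N. Pads are 22 mm wide; open, the fingers measure 114 mm over their backs; the gripper's body (76 mm by 85 mm) begins 54 mm behind the grasp point. The pads swing forward as they close: fully open they stand 13 mm farther back than shut.
Start: joints at [-1.536, 0.158, 1.597, -0, 1.386, -0.21], TCP at [0.139, -0.558, 0.245] pointing down, gripper open.
Joint ranges: [-2.91, 2.91], [-0.94, 2.29], [0.18, 2.7], [-1.29, 4.43], [0.17, 2.64], [-3, 3]. Speed limits (rad/s): [2.57, 2.57, 3.14, 3.14, 3.14, 3.14].

## Interface

Orientations are given as a unit quaternion [w, x, y, z].
In Python, from workcell import state, imaging, order, manip gives the robot as it stands. The module is installed in compiled form; this text tells all that it offers.
- The arm moves only by the tool apply_moves, never from a script. Its argument "series" is a list of rows, each a list of 7 numbers: the finger opening in cm, from 0 to 8.54, then the shift along the tool's x, y, z in cm, then the turn, a rotation vector about the tool's x, y, z in rad. In form: [[hand, tx, ty, tz, ax, ay, az], ...]. A call has 1 to 12 rows; each row is the pose to reach, as a shift and turn from the pose commanded when the call began, along the tool's axes at that moment; what a row does not reach only later rows make up. A row lasts 1/12 s, in which the tool goes at most 41.7 mm and 7.16 degrees, less where a joint would pass 70% of its speed; a pose out of reach is approached as far as the arm can. A call with a gripper value outside its range is refused whole. The fingers move at their own pace and stop on an object; "grip_force" is the grip in N (left out, the last holds). Time passes only in rows, so rows that repeat a pose let the fingers close. It gives the time, the measured TCP pose, the force and the opening at its end, in the units of the state.
- state(): the state, without advancing time (a new reading comes with each control period).
- imaging.snapshot(name): name is "scene" or "top" or "wrist"; returns (picture, depth): 480x640x3 uint8, red, green, blue; 480x640 float32, m along the optical axis (not along the pixel's ray), 0 where there is no reading.
- imaging.camera_params(name): a dict with "fx", "fy", "cx", "cy" (pixels), "k1" (the pictures are not rectified: a ray, as slopes to the right and down, at radius r is drawn at 1 + k1 r^2 times it, then the intrinsics apply), "eye" and "attitude" of the camera in the world. Camera axes: x right, y down, z forward; pixel columns grow to the right and rows downward; lengths in m; the calibration is good to about 2 mm. A picture is of the moment at which its call begins: read the wrist's pose just before it. camera_params takes no time and is no camera call; for the wrist camera it gives the pose at the moment of the call.
- order.sign_off(): hands the job in, once; it reports no verdict.
The state is a dict: "time": time; "joints": joint angles; "joint_velocities": joint speeds; "joint_efforts": joint torques, N m; "tool_pos": TCP position; "orientation": TCP orientation; "ft_force": force on the tool from outside, world axes, zero at the start; "moment": the same for the moment, N m; "width": opening from 0.0 (shut) to 1.0 (fully open).
Only numpy, scipy, OpenCV 4.12 (cv2) and the standard library are available. Lean on these libraries where they do the work, as an engineer would, in place of code of your own. Each camera call takes 0.05 s, during which the arm holds its last target.

## Working session

There is one attempt and no reset: what is moved stays moved. The work goes in short steps, Python scripts to look and compute and a tool call to move; the robot and the scene stay as the last step left them, time stands still between calls to the robot, and variables do not carry over. Pictures are saved under pics/ and viewed, and the job is handed in when it is done.

Besides the shell and the picture viewer there is one more tool, called after "Emit:" as name(argument=value, ...), one argument or row to a line, values as JSON. apply_moves: Moves the arm, as the interface text tells. Its arguments: {"type":"object","properties":{"series":{"type":"array"},"grip_force":{"type":"number"}},"required":["series"]}

```bash
mkdir -p pics; cat > h.py <<'E'
import numpy as np, cv2
from workcell import state, imaging, order, manip
def snap(n,f):
    p=imaging.camera_params(n); im,d=imaging.snapshot(n)
    cv2.imwrite('pics/'+f+'.png',cv2.cvtColor(im,cv2.COLOR_RGB2BGR)); np.savez('pics/'+f+'.npz',im=im,d=d,**{k:np.array(v) for k,v in p.items()})
    return im,d,p
E
python3 - <<'E'
from h import *
print(state()); print([x for x in dir(manip) if x[0]!='_'])
for n in ('scene','top','wrist'):
    im,d,p=snap(n,n+'0'); print(n,p)
E
```

```text
{'time': 0.0, 'joints': array([-1.53610759e+00,  1.59046606e-01,  1.59826160e+00,  1.57574212e-05,
        1.38619455e+00, -2.10089394e-01]), 'joint_velocities': array([ 0.00021975,  0.00190791, -0.00058504, -0.00110999,  0.00032394,
       -0.00167438]), 'joint_efforts': array([-1.06703275e-03, -3.96005380e+01, -3.31428874e+01, -3.18899820e-04,
        8.54518526e-03,  1.21979500e-05]), 'tool_pos': array([ 0.13931532, -0.55726651,  0.24430354]), 'orientation': array([-9.50703028e-04,  9.92519527e-01,  1.22082250e-01,  9.13647254e-05]), 'ft_force': array([-0.12269772, -0.27745104,  0.06057642]), 'moment': array([0.00578176, 0.04006378, 0.01584114]), 'width': 1.0000660399275352}
['MotionError', 'tip_reach']
scene {'fx': 618.7055610438957, 'fy': 618.7055610438957, 'cx': 318.438112622995, 'cy': 242.53375558066517, 'k1': -0.1871563576512321, 'eye': array([ 1.09472631, -0.88897827,  0.8074626 ]), 'attitude': array([-0.4479206 ,  0.84841029,  0.25262023, -0.12549954])}
top {'fx': 445.2580982261715, 'fy': 445.2580982261715, 'cx': 315.03306465527703, 'cy': 236.79157005866534, 'k1': -0.10734973134837834, 'eye': array([ 0.47308608, -0.00286399,  1.19863463]), 'attitude': array([ 0.02198019, -0.70671036,  0.7069866 , -0.01572557])}
wrist {'fx': 390.55222806774754, 'fy': 390.55222806774754, 'cx': 313.0942455575336, 'cy': 237.02044084266188, 'k1': -0.07560965987447248, 'eye': array([ 0.20921317, -0.54042775,  0.37406935]), 'attitude': array([ 0.11238364,  0.78009834, -0.60896939, -0.08929041])}
```

View pics/scene0.png

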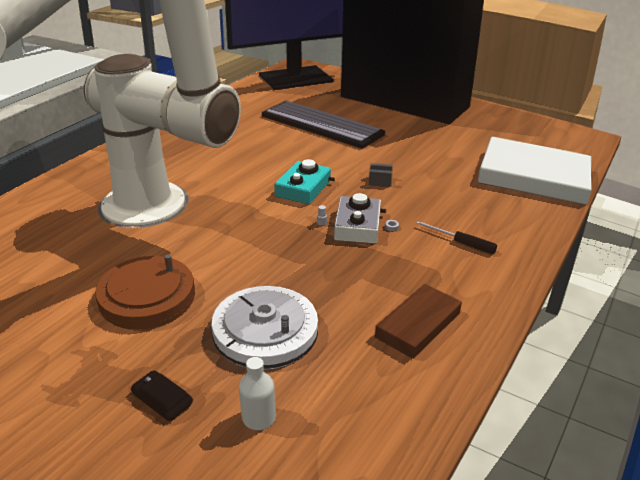

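View pics/top0.png

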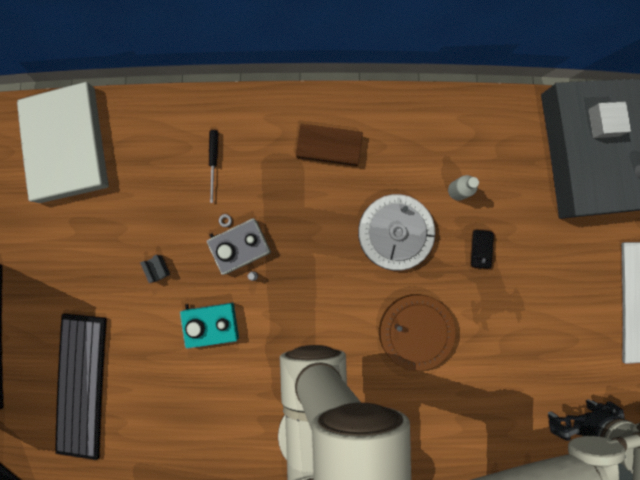

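View pics/wrist0.png

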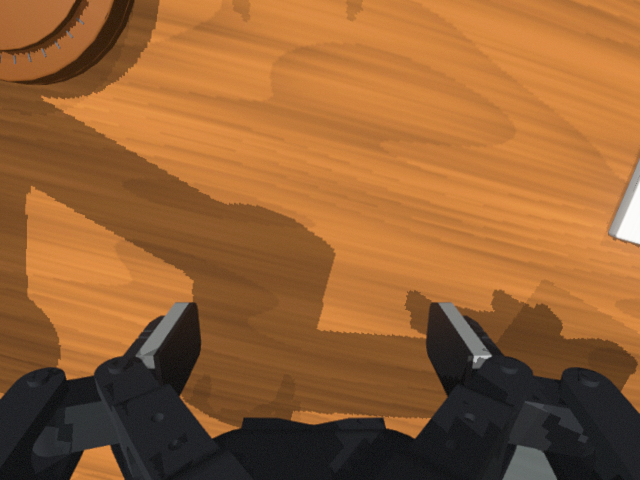

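The top view has the white dial at about (397,232), pin (407,209), mark near (392,252) and target line near (430,236). The real control box has its large button at (226,252) and small button at (251,240). Turquoise and brown are look-alikes. Next I measure.

```bash
cat >> h.py <<'E'
from scipy.spatial.transform import Rotation as R
def rot(p): 
    a=np.array(p['attitude']); return R.from_quat([a[1],a[2],a[3],a[0]]).as_matrix()
def K(p): return np.array([[p['fx'],0,p['cx']],[0,p['fy'],p['cy']],[0,0,1.]])
def ray(p,uv):
    # invert x_d = x(1+k1 r^2) via OpenCV
    n=cv2.undistortPoints(np.array(uv,float).reshape(-1,1,2),K(p),np.array([float(p['k1']),0,0,0,0]),None,None,None) if 0 else cv2.undistortPointsIter(np.array(uv,float).reshape(-1,1,2),K(p),np.array([float(p['k1']),0,0,0,0]),None,None,(3,100,1e-10))
    n=n.reshape(-1,2); return np.c_[n,np.ones(len(n))]@rot(p).T
def onz(p,uv,z):
    r=ray(p,uv); e=np.array(p['eye']); s=(z-e[2])/r[:,2]; return e+r*s[:,None]
def proj(p,X):
    c=(np.atleast_2d(X)-np.array(p['eye']))@rot(p); n=c[:,:2]/c[:,2:]; r2=(n**2).sum(1,keepdims=True)
    n=n*(1+float(p['k1'])*r2); return np.c_[n[:,0]*p['fx']+p['cx'],n[:,1]*p['fy']+p['cy']]
def load(f):
    z=np.load('pics/'+f+'.npz'); return z['im'],z['d'],{k:z[k] for k in z.files if k not in('im','d')}
def bird(im,p,c,z,half=0.12,n=600):
    # rectified view of plane z around c: up=+x, left=+y
    g=(np.arange(n)+.5)/n*2*half-half
    X=c[0]-g[:,None]+0*g[None]; Y=c[1]-g[None]+0*g[:,None]
    uv=proj(p,np.c_[X.ravel(),Y.ravel(),np.full(n*n,z)]).reshape(n,n,2).astype(np.float32)
    return cv2.remap(im,uv[...,0],uv[...,1],cv2.INTER_CUBIC)
E
python3 - <<'E'
from h import *
im,d,p=load('top0')
print('dial',onz(p,[(397,232)],.034),'pin',onz(p,[(407,209)],.077),'big',onz(p,[(226,252)],.062),'aux',onz(p,[(251,240)],.06))
im2,d2,p2=load('scene0')
print('scene dial',onz(p2,[(264,312)],.056),'big',onz(p2,[(360,201)],.062),onz(p2,[(357,216)],.058))
c=onz(p,[(397,232)],.038)[0]
a=bird(im,p,c,.038,.12,400);b=bird(im2,p2,c,.038,.12,400)
cv2.imwrite('pics/bird0.png',cv2.cvtColor(np.hstack([a,b]),cv2.COLOR_RGB2BGR))
E
```

```text
dial [[ 0.54772642 -0.20784715  0.034     ]] pin [[ 0.60349113 -0.2265029   0.077     ]] big [[0.49479999 0.2358236  0.062     ]] aux [[0.52572016 0.17171665 0.06      ]]
scene dial [[ 0.55162131 -0.21193112  0.056     ]] big [[0.50540305 0.22670069 0.062     ]] [[0.52968968 0.17036156 0.058     ]]
```

View pics/bird0.png

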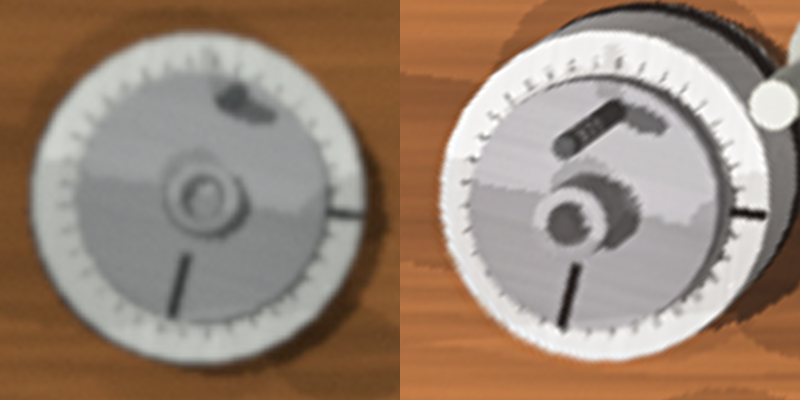

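```bash
cat >> h.py <<'E'
def Rd(yaw): # tool down, tool x at world yaw (rad)
    x=np.array([np.cos(yaw),np.sin(yaw),0]); z=np.array([0,0,-1.]); return np.c_[x,np.cross(z,x),z]
def rel(pos,yaw,s=None):
    s=s or state(); q=s['orientation']; R0=R.from_quat([q[1],q[2],q[3],q[0]]).as_matrix()
    t=R0.T@(np.array(pos)-s['tool_pos'])*100; rv=R.from_matrix(R0.T@Rd(yaw)).as_rotvec()
    return np.round(t,2),np.round(rv,3)
E
python3 - <<'E'
from h import *
print(manip.tip_reach)
im,d,p=load('top0')
print('bottle',onz(p,[(473,184)],.13),'mouse',onz(p,[(482,249)],.03))
s=state();q=s['orientation'];R0=R.from_quat([q[1],q[2],q[3],q[0]]).as_matrix()
im,d,pw=load('wrist0'); print(R0.T@rot(pw),R0.T@(pw['eye']-s['tool_pos']))
y=np.radians(-15)
print(rel((.475,-.19,.25),y))
E
```

```text
0.014
bottle [[ 0.65937817 -0.38035604  0.13      ]] mouse [[ 0.50270605 -0.43623148  0.03      ]]
[[ 1.27189729e-05 -9.58715205e-01 -2.84367992e-01]
 [ 9.99999465e-01  3.06400628e-04 -9.88268663e-04]
 [ 1.03459873e-03 -2.84367827e-01  9.58714696e-01]] [ 0.07196876  0.00027652 -0.12948163]
(array([ 41.47, -27.51,  -0.49]), array([-0.001,  0.   ,  0.507]))
```

Emit:
apply_moves(
  series=[
    [3.4,3.5,-2.3,0,0,0,0.06],
    [3.4,7,-4.6,-0.5,0,0,0.15],
    [3.4,10.5,-7,-1,0,0,0.25],
    [3.4,14,-9.2,-1.5,0,0,0.35],
    [3.4,17.5,-11.5,-2,0,0,0.45],
    [3.4,21,-13.8,-2.5,0,0,0.507],
    [3.4,24.5,-16,-3,0,0,0.507],
    [3.4,28,-18.4,-3.5,0,0,0.507],
    [3.4,31.5,-20.8,-3.5,0,0,0.507],
    [3.4,35,-23.2,-3.5,0,0,0.507],
    [3.4,38.5,-25.5,-3.5,0,0,0.507],
    [3.4,41,-27.5,-3.5,0,0,0.507],
  ],
)

```text
time: 1.15
tool_pos: [0.4717, -0.1895, 0.2802]
orientation: [-0.0, 0.991, -0.13, 0.0]
ft_force: [0.8, -1.2, 0.3]
width: 0.397
```

```bash
python3 - <<'E'
from h import *
s=state(); print(s['time'],s['tool_pos'],s['joints'],s['width'],s['joint_velocities'])
snap('wrist','wrist1')
E
```

```text
1.15 [ 0.47173037 -0.18954811  0.28021669] [-6.20316809e-01 -3.93789383e-02  1.73466185e+00  2.74351511e-04
  1.44609020e+00  1.21205868e+00] 0.39748462744377044 [ 0.90834499  0.2987754  -0.28419081 -0.00841622 -0.01144737  0.90182106]
```

View pics/wrist1.png

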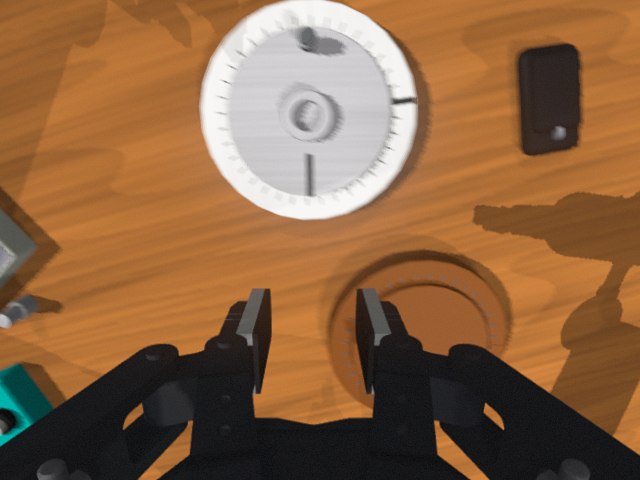

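The wrist view shows dial centre (310,112), pin (307,38), mark (309,175) and target line (403,101). The arm was still moving, so I move a little closer and let it settle before measuring.

Emit:
apply_moves(
  series=[
    [3.4,3,0,0,0,0,0],
    [3.4,4,0,0,0,0,0],
    [3.4,4,0,0,0,0,0],
    [3.4,4,0,0,0,0,0],
    [3.4,4,0,0,0,0,0],
  ],
)

```text
time: 1.62
tool_pos: [0.5084, -0.202, 0.28]
orientation: [-0.0, 0.991, -0.131, -0.0]
ft_force: [-0.2, -0.5, 0.3]
width: 0.397
```

```bash
python3 - <<'E'
from h import *
s=state(); print(s['time'],s['tool_pos'],s['orientation'],s['width'],np.abs(s['joint_velocities']).max())
im,d,p=snap('wrist','wrist2')
c=np.array([.5505,-.2095]); 
a=bird(im,p,c,.042,.12,560); cv2.imwrite('pics/bird2.png',cv2.cvtColor(a,cv2.COLOR_RGB2BGR))
E
```

```text
1.6167 [ 0.5084369  -0.20203271  0.28004939] [-1.64405589e-04  9.91393776e-01 -1.30912784e-01 -4.43032326e-04] 0.39726720822547323 0.011536975727927884
```

View pics/bird2.png

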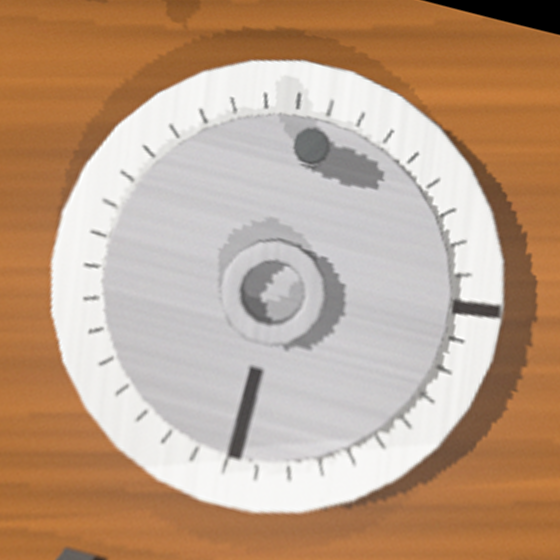

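```bash
cat >> h.py <<'E'
def line(im,p,c0,ang0,z,r0,r1,win=25,sz=.12,n=1200):
    """centroid-line of dark pixels in sector; returns centre line points in world"""
    b=cv2.cvtColor(bird(im,p,c0,z,sz,n),cv2.COLOR_RGB2GRAY).astype(float)
    g=(np.arange(n)+.5)/n*2*sz-sz; dx=-g[:,None]+0*g[None]; dy=-g[None]+0*g[:,None]
    r=np.hypot(dx,dy); a=np.degrees(np.arctan2(dy,dx)); da=(a-ang0+180)%360-180
    m=(b<95)&(r>r0)&(r<r1)&(np.abs(da)<win)
    k,l,st,_=cv2.connectedComponentsWithStats(m.astype(np.uint8)); i=1+np.argmax(st[1:,4]); m=l==i
    x=dx[m]+c0[0]; y=dy[m]+c0[1]
    v=cv2.fitLine(np.c_[x,y].astype(np.float32),cv2.DIST_L2,0,0,0).ravel()
    ext=((x-v[2])*v[0]+(y-v[3])*v[1]); return v, np.array([x.mean(),y.mean()]), m.sum()*(2*sz/n)**2, (ext.min(),ext.max())
def discfit(im,p,c0,z,sz=.13,n=1000):
    b=bird(im,p,c0,z,sz,n); hsv=cv2.cvtColor(b,cv2.COLOR_RGB2HSV); m=((hsv[...,1]<60)&(hsv[...,2]>90)).astype(np.uint8)
    m=cv2.morphologyEx(m,cv2.MORPH_OPEN,np.ones((15,15)))
    cs,_=cv2.findContours(m,cv2.RETR_EXTERNAL,cv2.CHAIN_APPROX_NONE); cc=max(cs,key=cv2.contourArea)
    h=cv2.convexHull(cc); (u,v),(A,B),_=cv2.fitEllipse(h); s=2*sz/n
    return np.array([c0[0]+sz-(v+.5)*s, c0[1]+sz-(u+.5)*s]), A*s/2,B*s/2
E
python3 - <<'E'
from h import *
im,d,p=load('wrist2')
c,a,b=discfit(im,p,[.55,-.21],.034); print('base',c,a,b)
for nm,ang,z,r0,r1 in (('mark',-164+360,.042,.03,.08),('target',-96,.034,.06,.1)):
    v,m,A,e=line(im,p,c,ang,z,r0,r1); 
    print(nm,v,m,A*1e6,e,'angle from centre',np.degrees(np.arctan2(*(m-c)[::-1])),'r',np.hypot(*(m-c)),'line offs',np.cross(v[:2],m-c))
# pin top: dark blob at z=.077
bb=cv2.cvtColor(bird(im,p,c,.077,.12,600),cv2.COLOR_RGB2BGR); cv2.imwrite('pics/bird77.png',bb)
E
```

```text
base [ 0.54707545 -0.20827064] 0.09943943908691408 0.09958117431640626Traceback (most recent call last):
  File "<stdin>", line 5, in <module>
  File "h.py", line 40, in line
    k,l,st,_=cv2.connectedComponentsWithStats(m.astype(np.uint8)); i=1+np.argmax(st[1:,4]); m=l==i
                                                                       ~~~~~~~~~^^^^^^^^^^
    return _wrapfunc(a, 'argmax', axis=axis, out=out, **kwds)
    return bound(*args, **kwds)
ValueError: attempt to get argmax of an empty sequence
```

```bash
python3 - <<'E'
from h import *
im,d,p=load('wrist2')
c,a,b=discfit(im,p,[.55,-.21],.034)
for nm,ang,z,r0,r1 in (('mark',166,.042,.03,.08),('target',-96,.034,.072,.1)):
    v,m,A,e=line(im,p,c,ang,z,r0,r1,15); 
    print(nm,v,m,A*1e6,e,'angle from centre',np.degrees(np.arctan2(*(m-c)[::-1])),'r',np.hypot(*(m-c)),'linedir',np.degrees(np.arctan2(v[1],v[0])))
bb=cv2.cvtColor(bird(im,p,c,.077,.12,600),cv2.COLOR_RGB2BGR); cv2.imwrite('pics/bird77.png',bb)
E
```

```text
mark [ 0.96991724 -0.24343495  0.49352798 -0.19458196] [ 0.49352797 -0.19458195] 171.83999999999997 (np.float64(-0.019118500405525617), np.float64(0.0192507093757635)) angle from centre 165.6602159916784 r 0.05526946187926466 linedir -14.089364
target [ 0.11599686  0.9932496   0.5370434  -0.29492778] [ 0.53704342 -0.29492778] 90.16 (np.float64(-0.010284540068731408), np.float64(0.009822589983417864)) angle from centre -96.6035612841115 r 0.08723589899274777 linedir 83.33887
```

View pics/bird77.png

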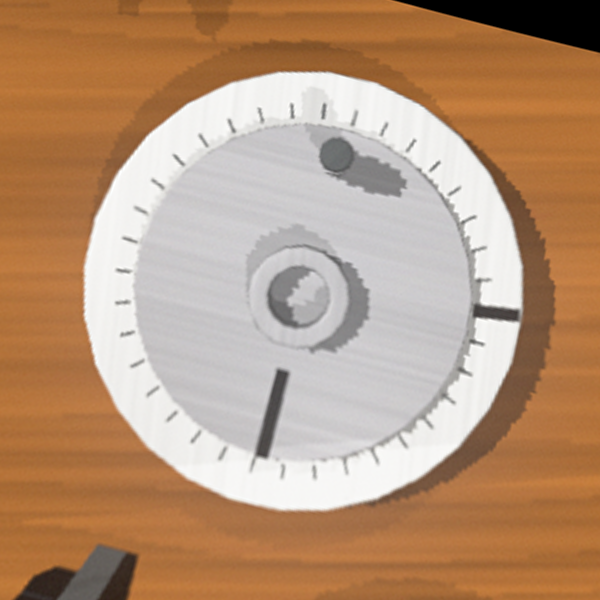

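```bash
python3 - <<'E'
from h import *
print(rel((.605,-.223,.064),np.radians(-14.2)))
E
```

```text
(array([ 9.88, -0.49, 21.62]), array([-0.   ,  0.   , -0.015]))
```

Emit:
apply_moves(
  series=[
    [3.4,3,-0.2,1,0,0,-0.015],
    [3.4,6.5,-0.4,3,0,0,-0.015],
    [3.4,9.9,-0.5,5,0,0,-0.015],
    [3.4,9.9,-0.5,8,0,0,-0.015],
    [3.4,9.9,-0.5,11,0,0,-0.015],
    [3.4,9.9,-0.5,14,0,0,-0.015],
    [3.4,9.9,-0.5,15.5,0,0,-0.015],
    [3.4,9.9,-0.5,15.5,0,0,-0.015],
    [3.4,9.9,-0.5,15.5,0,0,-0.015],
  ],
)

```text
time: 2.42
tool_pos: [0.6051, -0.2229, 0.125]
orientation: [-0.0, 0.992, -0.124, -0.001]
ft_force: [0.1, -1.1, 0.5]
width: 0.396
```

```bash
python3 - <<'E'
from h import *
s=state(); print(s['time'],s['tool_pos'],s['ft_force'])
snap('wrist','wrist3');snap('scene','scene3')
E
```

```text
2.4167 [ 0.60513427 -0.22290562  0.12500709] [ 0.12963312 -1.13755981  0.51061951]
```

View pics/wrist3.png

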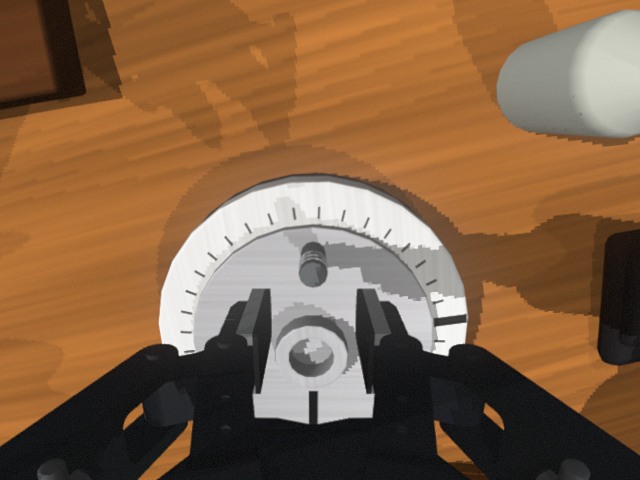

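View pics/scene3.png

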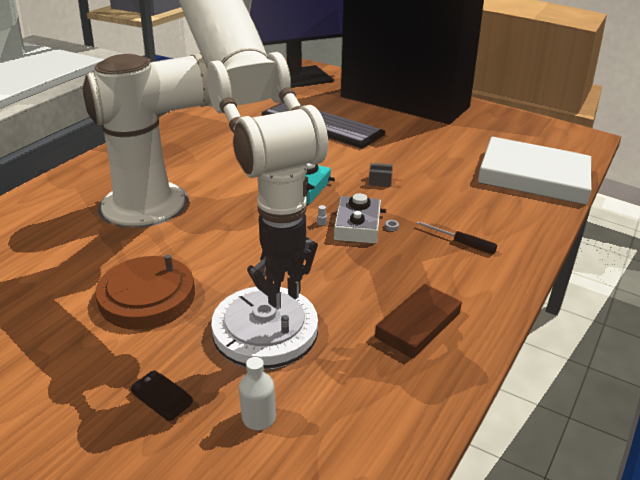

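```bash
python3 - <<'E'
from h import *
im,d,p=load('wrist3')
print('pin',proj(p,[[.6051,-.2229,.077],[.6051,-.2229,.111],[.6051,-.2229,.116]]))
print(d[300,258],d[292,262],d[245:255,312])
for uv in ((313,247),(313,246)): print(onz(p,[uv],.077))
# depth->world for pad tip
for uv in ((262,292),(262,320),(365,292),(312,247)):
    r=ray(p,[uv])[0]; zc=rot(p)[:,2]; print(uv,p['eye']+r*d[uv[1],uv[0]]/(r@zc))
E
```

```text
pin [[312.41851386 274.93714638]
 [312.191107   306.62846024]
 [312.14970915 312.40381002]]
0.13892782 0.14632525 [0.21408351 0.21256602 0.21044354 0.209228   0.20661332 0.20622298
 0.20310523 0.20254317 0.20128073 0.19824968]
[[ 0.61896147 -0.22670182  0.077     ]]
[[ 0.61944861 -0.22682512  0.077     ]]
(262, 292) [ 0.62010404 -0.20728319  0.12027157]
(262, 320) [ 0.61788905 -0.2090302   0.13868497]
(365, 292) [ 0.61096618 -0.24478018  0.12097152]
(312, 247) [ 0.61195324 -0.22434179  0.05444292]
```

The wrist view shows the pin top at (314,275), against a prediction of (312,275), centred between the pads, so I descend.

Emit:
apply_moves(
  series=[
    [3.4,0,0,2,0,0,0],
    [3.4,0,0,4,0,0,0],
    [3.4,0,0,5.5,0,0,0],
    [3.4,0,0,6.1,0,0,0],
    [3.4,0,0,6.1,0,0,0],
    [3.4,0,0,6.1,0,0,0],
  ],
)

```text
time: 3.02
tool_pos: [0.6069, -0.2235, 0.0661]
orientation: [0.0, 0.992, -0.123, 0.001]
ft_force: [0.0, 0.2, -0.1]
width: 0.392
```

```bash
python3 - <<'E'
from h import *
s=state(); print(s['time'],s['tool_pos'],s['ft_force'])
snap('wrist','wrist4')
# arc plan in tool frame from now
c=np.array([.5471,-.2083]); r=.060
q=s['orientation']; R0=R.from_quat([q[1],q[2],q[3],q[0]]).as_matrix()
for a in np.arange(-14.2,100,6):
    X=np.r_[c+r*np.array([np.cos(np.radians(a)),np.sin(np.radians(a))]),.064]
    print(round(a,1),rel(X,np.radians(a),s))
E
```

```text
3.0167 [ 0.60690374 -0.22347343  0.06605193] [ 0.02976912  0.23205231 -0.07556863]
-14.2 (array([-0.17, -0.  ,  0.2 ]), array([ 0.001, -0.002,  0.001]))
-8.2 (array([-0.2 , -0.63,  0.2 ]), array([ 0.001, -0.002, -0.104]))
-2.2 (array([-0.3 , -1.25,  0.2 ]), array([ 0.001, -0.002, -0.209]))
3.8 (array([-0.46, -1.86,  0.2 ]), array([ 0.001, -0.002, -0.314]))
9.8 (array([-0.69, -2.44,  0.2 ]), array([ 0.001, -0.002, -0.418]))
15.8 (array([-0.97, -3.  ,  0.2 ]), array([ 0.001, -0.002, -0.523]))
21.8 (array([-1.31, -3.53,  0.2 ]), array([ 0.001, -0.002, -0.628]))
27.8 (array([-1.71, -4.02,  0.2 ]), array([ 0.002, -0.002, -0.733]))
33.8 (array([-2.15, -4.46,  0.2 ]), array([ 0.002, -0.002, -0.837]))
39.8 (array([-2.64, -4.86,  0.2 ]), array([ 0.002, -0.002, -0.942]))
45.8 (array([-3.17, -5.2 ,  0.19]), array([ 0.002, -0.002, -1.047]))
51.8 (array([-3.73, -5.49,  0.19]), array([ 0.002, -0.002, -1.151]))
57.8 (array([-4.31, -5.71,  0.19]), array([ 0.002, -0.002, -1.256]))
63.8 (array([-4.92, -5.88,  0.19]), array([ 0.002, -0.002, -1.361]))
69.8 (array([-5.54, -5.97,  0.19]), array([ 2.000e-03, -1.000e-03, -1.466e+00]))
75.8 (array([-6.17, -6.01,  0.19]), array([ 2.00e-03, -1.00e-03, -1.57e+00]))
81.8 (array([-6.79, -5.97,  0.18]), array([ 3.000e-03, -1.000e-03, -1.675e+00]))
87.8 (array([-7.41, -5.88,  0.18]), array([ 3.00e-03, -1.00e-03, -1.78e+00]))
93.8 (array([-8.02, -5.71,  0.18]), array([ 3.000e-03, -1.000e-03, -1.884e+00]))
99.8 (array([-8.61, -5.49,  0.18]), array([ 3.000e-03, -1.000e-03, -1.989e+00]))
```

View pics/wrist4.png

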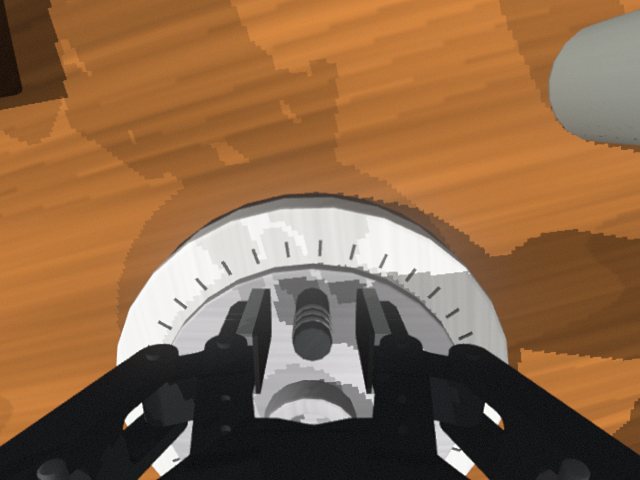

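The pin top at (312,340) sits free between the pads, both gaps visible. I start the arc at 3° per row.

Emit:
apply_moves(
  series=[
    [3.4,-0.01,-0.31,0,0,0,-0.052],
    [3.4,-0.03,-0.63,0,0,0,-0.105],
    [3.4,-0.07,-0.94,0,0,0,-0.157],
    [3.4,-0.13,-1.25,0,0,0,-0.209],
    [3.4,-0.2,-1.55,0,0,0,-0.262],
    [3.4,-0.29,-1.85,0,0,0,-0.314],
    [3.4,-0.4,-2.15,0,0,0,-0.367],
    [3.4,-0.52,-2.44,0,0,0,-0.419],
    [3.4,-0.65,-2.72,0,0,0,-0.471],
    [3.4,-0.8,-3.0,0,0,0,-0.524],
    [3.4,-0.97,-3.27,0,0,0,-0.576],
    [3.4,-1.15,-3.53,0,0,0,-0.628],
  ],
)

```text
time: 4.07
tool_pos: [0.6051, -0.1871, 0.0665]
orientation: [0.002, 0.982, 0.19, 0.002]
ft_force: [1.4, -2.9, -2.4]
width: 0.396
```

```bash
python3 - <<'E'
from h import *
s=state(); print(s['time'],s['tool_pos'],s['ft_force'],s['width'])
c=np.array([.5471,-.2083]);v=s['tool_pos'][:2]-c;print(np.hypot(*v),np.degrees(np.arctan2(v[1],v[0])))
snap('wrist','wrist5')
E
```

```text
4.0667 [ 0.60507353 -0.18708567  0.06653694] [ 1.41178746 -2.89423473 -2.35923846] 0.3962814745567306
0.0617331174808297 20.099158501453427
```

View pics/wrist5.png

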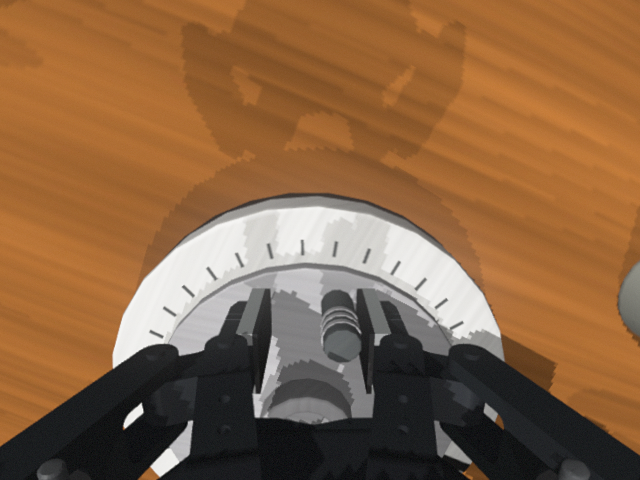

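The trailing pad is on the pin (top at (342,342)) with about 3 N of force, so I continue.

Emit:
apply_moves(
  series=[
    [3.4,-0.01,-0.31,0,0,0,-0.052],
    [3.4,-0.03,-0.63,0,0,0,-0.105],
    [3.4,-0.07,-0.94,0,0,0,-0.157],
    [3.4,-0.13,-1.25,0,0,0,-0.209],
    [3.4,-0.2,-1.55,0,0,0,-0.262],
    [3.4,-0.29,-1.85,0,0,0,-0.314],
    [3.4,-0.4,-2.15,0,0,0,-0.367],
    [3.4,-0.52,-2.44,0,0,0,-0.419],
    [3.4,-0.65,-2.72,0,0,0,-0.471],
    [3.4,-0.8,-3.0,0,0,0,-0.524],
    [3.4,-0.97,-3.27,0,0,0,-0.576],
    [3.4,-1.15,-3.53,0,0,0,-0.628],
  ],
)

```text
time: 5.12
tool_pos: [0.5819, -0.158, 0.0666]
orientation: [0.002, 0.875, 0.484, 0.002]
ft_force: [4.8, -0.1, -1.3]
width: 0.395
```

```bash
python3 - <<'E'
from h import *
s=state(); print(s['time'],s['tool_pos'],s['ft_force'],s['width'])
c=np.array([.5471,-.2083]);v=s['tool_pos'][:2]-c;print(np.hypot(*v),np.degrees(np.arctan2(v[1],v[0])))
snap('scene','scene6')
E
```

```text
5.1167 [ 0.58189643 -0.15804651  0.06659035] [ 4.76576599 -0.13271807 -1.34683476] 0.39508256993192764
0.06112450336567139 55.30057324392216
```

View pics/scene6.png

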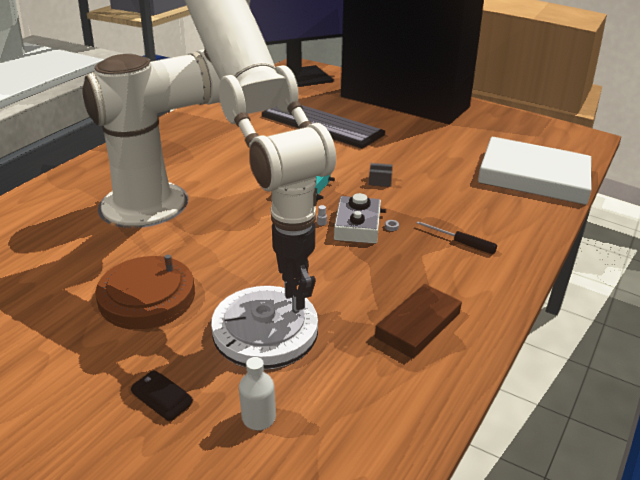

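The scene view shows the mark at about (235,318) swinging toward the target line at (232,343), with both visible. I go another 31°, slower at the end.

Emit:
apply_moves(
  series=[
    [3.4,-0.01,-0.31,0,0,0,-0.052],
    [3.4,-0.03,-0.63,0,0,0,-0.105],
    [3.4,-0.07,-0.94,0,0,0,-0.157],
    [3.4,-0.13,-1.25,0,0,0,-0.209],
    [3.4,-0.2,-1.55,0,0,0,-0.262],
    [3.4,-0.29,-1.85,0,0,0,-0.314],
    [3.4,-0.4,-2.15,0,0,0,-0.367],
    [3.4,-0.52,-2.44,0,0,0,-0.419],
    [3.4,-0.65,-2.72,0,0,0,-0.471],
    [3.4,-0.75,-2.91,0,0,0,-0.506],
    [3.4,-0.8,-3.0,0,0,0,-0.524],
    [3.4,-0.8,-3.0,0,0,0,-0.524],
  ],
)

```text
time: 6.17
tool_pos: [0.5512, -0.1486, 0.0658]
orientation: [0.001, 0.721, 0.693, 0.001]
ft_force: [1.7, 0.3, 1.1]
width: 0.397
```

```bash
python3 - <<'E'
from h import *
s=state(); print(s['time'],s['tool_pos'],s['ft_force'],s['width'])
c=np.array([.5471,-.2083]);v=s['tool_pos'][:2]-c;print(np.hypot(*v),np.degrees(np.arctan2(v[1],v[0])))
im,d,p=snap('scene','scene7')
a=bird(im,p,c,.042,.11,400)
im,d,p=snap('top','top7')
b=bird(im,p,c,.042,.11,400)
cv2.imwrite('pics/b7.png',cv2.cvtColor(np.hstack([a,b]),cv2.COLOR_RGB2BGR))
E
```

```text
6.1667 [ 0.55122235 -0.14859655  0.06575921] [1.65860989 0.31202297 1.09262256] 0.3974179648840196
0.0598455996343895 86.05015710488874
```

View pics/b7.png

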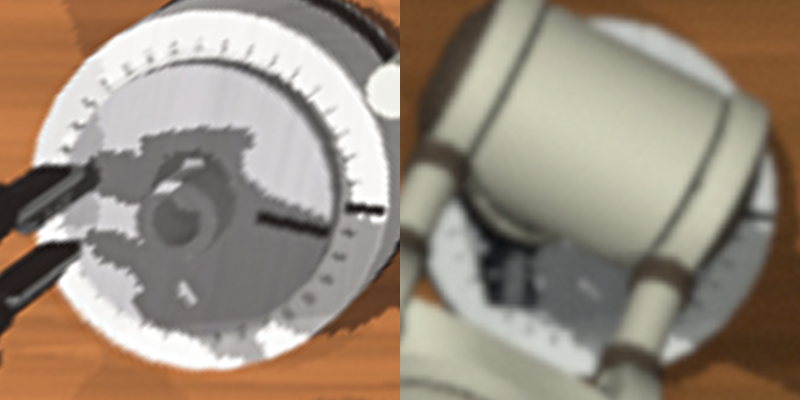

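```bash
cat >> h.py <<'E'
def angs(im,p,c0,am=-101,at=-96.6,w=12):
    c,a,b=discfit(im,p,c0,.034); print('centre',c,a,b)
    for nm,ang,z,r0,r1 in (('mark',am,.042,.032,.077),('target',at,.034,.077,.1)):
        v,m,A,e=line(im,p,c,ang,z,r0,r1,w); dd=np.degrees(np.arctan2(v[1],v[0])); 
        print(nm,'area',round(A*1e6),'len',round((e[1]-e[0])*1e3),'ang c',np.degrees(np.arctan2(*(m-c)[::-1])),'dir',dd if abs((dd-ang+180)%360-180)<90 else dd-180)
E
python3 - <<'E'
from h import *
im,d,p=load('scene7'); angs(im,p,[.55,-.21])
im,d,p=load('scene0'); angs(im,p,[.55,-.21],am=166)
E
```

```text
centre [ 0.56445605 -0.22794597] 0.09926427551269533 0.1337730944824219
mark area 60 len 14 ang c -108.4631943580554 dir -93.03164
target area 238 len 41 ang c -96.34988863551537 dir -186.02074
centre [ 0.56351267 -0.22841803] 0.09972874938964844 0.13248791625976564
mark area 109 len 18 ang c 165.64791562337552 dir -240.24777
target area 276 len 41 ang c -96.52042962911288 dir -186.40356
```

```bash
cat >> h.py <<'E'
def angs2(im,p,c,am=-101,at=-96.6,w=12):
    out=[]
    for nm,ang,z,r0,r1 in (('mark',am,.042,.03,.073),('target',at,.034,.079,.1)):
        v,m,A,e=line(im,p,c,ang,z,r0,r1,w); dd=np.degrees(np.arctan2(v[1],v[0]))
        dd=dd if abs((dd-ang+180)%360-180)<90 else dd-180
        print(nm,'area',round(A*1e6),'len',round((e[1]-e[0])*1e3),'m',m.round(4),'ang c',round(np.degrees(np.arctan2(*(m-c)[::-1])),2),'dir',round(dd,2))
E
python3 - <<'E'
from h import *
for f,am in (('scene0',166),('scene7',-101),('wrist2',166)):
    im,d,p=load(f); print(f); angs2(im,p,np.array([.5471,-.2083]),am)
    angs2(im,p,np.array([.5471,-.2083])+[.002,-.002],am)
E
```

```text
scene0
mark area 199 len 36 m [ 0.4943 -0.1925] ang c 163.37 dir -194.2
target area 79 len 17 m [ 0.536  -0.2952] ang c -97.26 dir -96.91
mark area 185 len 34 m [ 0.4955 -0.1929] ang c 161.96 dir -194.13
target area 71 len 16 m [ 0.5359 -0.296 ] ang c -98.73 dir -97.03
scene7
mark area 332 len 41 m [ 0.5335 -0.2593] ang c -104.96 dir -102.7
target area 68 len 17 m [ 0.536  -0.2946] ang c -97.36 dir -94.79
mark area 322 len 43 m [ 0.5333 -0.2613] ang c -107.19 dir -103.61
target area 60 len 15 m [ 0.5359 -0.2956] ang c -98.79 dir -95.71
wrist2
mark area 166 len 37 m [ 0.4941 -0.1947] ang c 165.63 dir -194.08
target area 82 len 18 m [ 0.5369 -0.2958] ang c -96.63 dir -96.49
mark area 155 len 35 m [ 0.4953 -0.195 ] ang c 164.15 dir -194.05
target area 73 len 17 m [ 0.5368 -0.2967] ang c -98.09 dir -96.29
```

The mark is about 6° short. I do a slow 6° push, then measure again.

Emit:
apply_moves(
  series=[
    [3.4,0,-0.1,0,0,0,-0.017],
    [3.4,0,-0.21,0,0,0,-0.035],
    [3.4,-0.01,-0.31,0,0,0,-0.052],
    [3.4,-0.02,-0.42,0,0,0,-0.07],
    [3.4,-0.03,-0.52,0,0,0,-0.087],
    [3.4,-0.03,-0.63,0,0,0,-0.105],
    [3.4,-0.03,-0.63,0,0,0,-0.105],
    [3.4,-0.03,-0.63,0,0,0,-0.105],
  ],
)

```text
time: 6.93
tool_pos: [0.5433, -0.1481, 0.064]
orientation: [-0.0, 0.683, 0.73, -0.0]
ft_force: [0.9, -1.1, 0.2]
width: 0.395
```

```bash
python3 - <<'E'
from h import *
s=state(); print(s['time'],s['tool_pos'],s['ft_force'],s['width'])
c=np.array([.5471,-.2083]);v=s['tool_pos'][:2]-c;print(np.hypot(*v),np.degrees(np.arctan2(v[1],v[0])))
im,d,p=snap('scene','scene8'); angs2(im,p,c+[.001,-.001],-97)
a=bird(im,p,c,.042,.11,600)
cv2.imwrite('pics/b8.png',cv2.cvtColor(a,cv2.COLOR_RGB2BGR))
E
```

```text
6.9333 [ 0.54329369 -0.14808149  0.0640153 ] [ 0.892181   -1.06548443  0.19428071] 0.394641536592866
0.06033868056507829 93.61675723193099
mark area 222 len 43 m [ 0.5403 -0.2593] ang c -98.82 dir -93.42
target area 61 len 16 m [ 0.536  -0.2954] ang c -97.99 dir -97.07
```

View pics/b8.png

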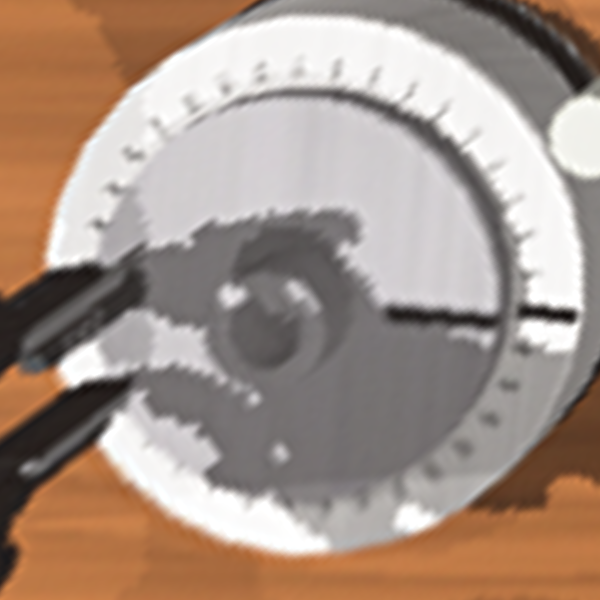

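The mark is visibly close to the line. I back the pad off the pin, lift clear, and look from above.

Emit:
apply_moves(
  series=[
    [3.4,-0.01,0.4,0,0,0,0.07],
    [3.4,-0.06,0.85,0,0,0,0.14],
    [3.4,-0.06,0.85,0,0,0,0.14],
    [3.4,-0.06,0.85,-2,0,0,0.14],
    [3.4,-0.06,0.85,-5,0,0,0.14],
    [3.4,-0.06,0.85,-9,0,0,0.14],
    [3.4,-3,0.85,-13,0,0,0.14],
    [3.4,-6,0.85,-17,0,0,0.14],
    [3.4,-9,0.85,-20,0,0,0.14],
    [3.4,-10,0.85,-21,0,0,0.14],
    [3.4,-10,0.85,-21,0,0,0.14],
    [3.4,-10,0.85,-21,0,0,0.14],
  ],
)

```text
time: 7.98
tool_pos: [0.5589, -0.2486, 0.2753]
orientation: [0.001, 0.733, 0.681, 0.0]
ft_force: [-0.5, 1.6, -0.4]
width: 0.403
```

```bash
python3 - <<'E'
from h import *
s=state(); print(s['time'],s['tool_pos'],s['ft_force'],np.abs(s['joint_velocities']).max(),s['joints'])
im,d,p=snap('wrist','wrist9'); c,a,b=discfit(im,p,[.547,-.208],.034); print(c,a,b)
angs2(im,p,c,-97)
a=bird(im,p,c,.042,.11,600)
cv2.imwrite('pics/b9.png',cv2.cvtColor(a,cv2.COLOR_RGB2BGR))
E
```

```text
7.9833 [ 0.55889255 -0.24856854  0.27531774] [-0.450347    1.57065931 -0.42397813] 0.07634095928591375 [-6.15743473e-01  2.33094053e-01  1.45192342e+00 -7.04145152e-05
  1.45502629e+00 -5.42522399e-01]
[ 0.54685777 -0.20779445] 0.09933057678222658 0.0995585369873047
mark area 172 len 37 m [ 0.5414 -0.2621] ang c -95.7 dir -95.65
target area 80 len 19 m [ 0.5368 -0.2955] ang c -96.52 dir -97.27
```

View pics/b9.png

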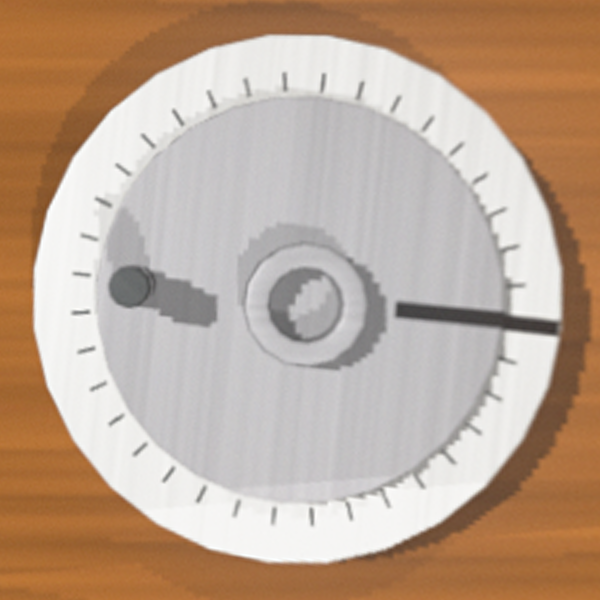

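View pics/wrist9.png

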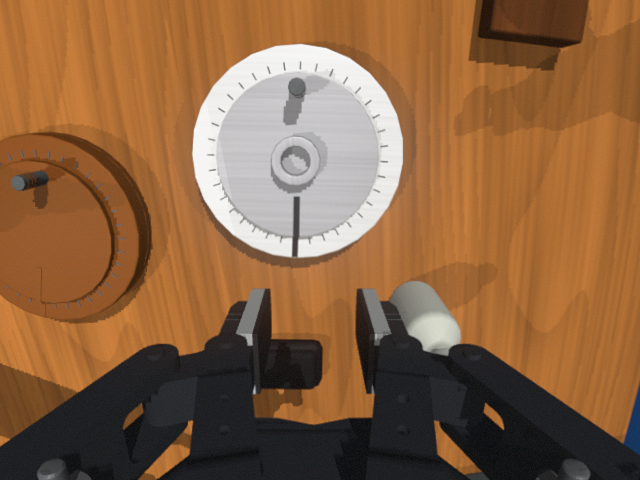

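The first push overshot slightly: the mark is at -95.7° and the line at -96.55°, so about 0.85° past. I go back down over the pin and nudge it back gently with the other pad.

```bash
python3 - <<'E'
from h import *
s=state()
c=np.array([.547,-.208])
for a in (84.3,):
    X=np.r_[c+.06*np.array([np.cos(np.radians(a)),np.sin(np.radians(a))]),.064]
    print(rel(X,np.radians(a),s))
E
```

```text
(array([ 9.79, -1.22, 20.95]), array([-0.002, -0.001,  0.027]))
```

Emit:
apply_moves(
  series=[
    [3.4,3,-0.4,3,0,0,0.027],
    [3.4,6,-0.8,6,0,0,0.027],
    [3.4,9,-1.2,9,0,0,0.027],
    [3.4,9.8,-1.2,12,0,0,0.027],
    [3.4,9.8,-1.2,14,0,0,0.027],
    [3.4,9.8,-1.2,16,0,0,0.027],
    [3.4,9.8,-1.2,17.5,0,0,0.027],
    [3.4,9.8,-1.2,19,0,0,0.027],
    [3.4,9.8,-1.2,20,0,0,0.027],
    [3.4,9.8,-1.2,20.9,0,0,0.027],
    [3.4,9.8,-1.2,20.9,0,0,0.027],
    [3.4,9.8,-1.2,20.9,0,0,0.027],
  ],
)

```text
time: 9.03
tool_pos: [0.5536, -0.1482, 0.0648]
orientation: [-0.001, 0.741, 0.671, -0.0]
ft_force: [-0.7, 0.8, -0.1]
width: 0.397
```

```bash
python3 - <<'E'
from h import *
s=state(); print(s['time'],s['tool_pos'],s['ft_force'],s['width'])
c=np.array([.547,-.208])
v=s['tool_pos'][:2]-c;print(np.hypot(*v),np.degrees(np.arctan2(v[1],v[0])))
for a in (75.0,74.2):
    X=np.r_[c+.06*np.array([np.cos(np.radians(a)),np.sin(np.radians(a))]),.064]
    print(rel(X,np.radians(a),s))
snap('wrist','wrist10')
E
```

```text
9.0333 [ 0.55358448 -0.14819896  0.06475478] [-0.65574212  0.80560008 -0.08705106] 0.3968254175856449
0.06016244598867722 83.7166730178217
(array([-0.09,  0.91,  0.07]), array([-0.001, -0.   ,  0.162]))
(array([-0.11,  0.99,  0.07]), array([-0.001, -0.   ,  0.176]))
```

View pics/wrist10.png

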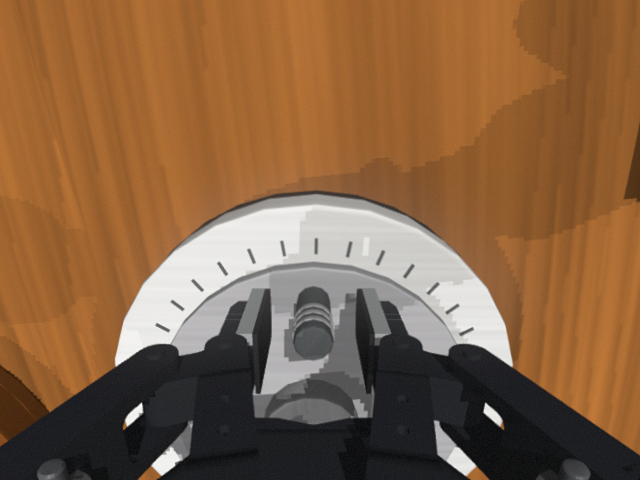

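The pin sits centred between the pads. I nudge slowly.

Emit:
apply_moves(
  series=[
    [3.4,-0.02,0.4,0,0,0,0.07],
    [3.4,-0.05,0.65,0,0,0,0.115],
    [3.4,-0.08,0.8,0,0,0,0.14],
    [3.4,-0.09,0.87,0,0,0,0.155],
    [3.4,-0.1,0.92,0,0,0,0.163],
    [3.4,-0.1,0.96,0,0,0,0.169],
    [3.4,-0.1,0.96,0,0,0,0.169],
    [3.4,-0.1,0.96,0,0,0,0.169],
  ],
)

```text
time: 9.75
tool_pos: [0.5636, -0.1507, 0.0654]
orientation: [0.0, 0.795, 0.606, 0.0]
ft_force: [-1.3, -0.1, -0.3]
width: 0.398
```

```bash
python3 - <<'E'
from h import *
s=state(); print(s['time'],s['tool_pos'],s['ft_force'],s['width'])
c=np.array([.547,-.208])
v=s['tool_pos'][:2]-c;print(np.hypot(*v),np.degrees(np.arctan2(v[1],v[0])))
E
```

```text
9.75 [ 0.56360346 -0.15070849  0.06543122] [-1.33876106 -0.14073022 -0.2656539 ] 0.3980103113593006
0.05964890291583595 73.83806067017171
```

Emit:
apply_moves(
  series=[
    [3.4,-0.03,-0.5,0,0,0,-0.085],
    [3.4,-0.07,-0.95,0,0,0,-0.165],
    [3.4,-0.07,-0.95,0,0,0,-0.165],
    [3.4,-0.07,-0.95,-2,0,0,-0.165],
    [3.4,-0.07,-0.95,-5,0,0,-0.165],
    [3.4,-0.07,-0.95,-9,0,0,-0.165],
    [3.4,-3,-0.95,-13,0,0,-0.165],
    [3.4,-6,-0.95,-17,0,0,-0.165],
    [3.4,-9,-0.95,-20,0,0,-0.165],
    [3.4,-10,-0.95,-21,0,0,-0.165],
    [3.4,-10,-0.95,-21,0,0,-0.165],
    [3.4,-10,-0.95,-21,0,0,-0.165],
  ],
)

```text
time: 10.75
tool_pos: [0.5285, -0.246, 0.277]
orientation: [0.002, 0.744, 0.668, 0.001]
ft_force: [0.3, 1.0, -0.1]
width: 0.4
```

```bash
python3 - <<'E'
from h import *
s=state(); print(s['time'],s['tool_pos'],s['ft_force'],np.abs(s['joint_velocities']).max(),s['joints'])
im,d,p=snap('wrist','wrist11'); c,a,b=discfit(im,p,[.547,-.208],.034); print(c,a,b)
angs2(im,p,c,-97)
a=bird(im,p,c,.042,.11,600)
cv2.imwrite('pics/b11.png',cv2.cvtColor(a,cv2.COLOR_RGB2BGR))
E
```

```text
10.75 [ 0.52848415 -0.24598482  0.2770111 ] [ 0.34193248  0.99291705 -0.09697856] 0.06870294913451845 [-6.43041606e-01  1.55844495e-01  1.53714609e+00  4.86135322e-04
  1.44460678e+00 -5.35434537e-01]
[ 0.54672738 -0.20776248] 0.09933374267578127 0.09956179016113283
mark area 174 len 37 m [ 0.5411 -0.2619] ang c -95.96 dir -96.13
target area 79 len 19 m [ 0.5368 -0.2953] ang c -96.44 dir -95.87
```

View pics/b11.png

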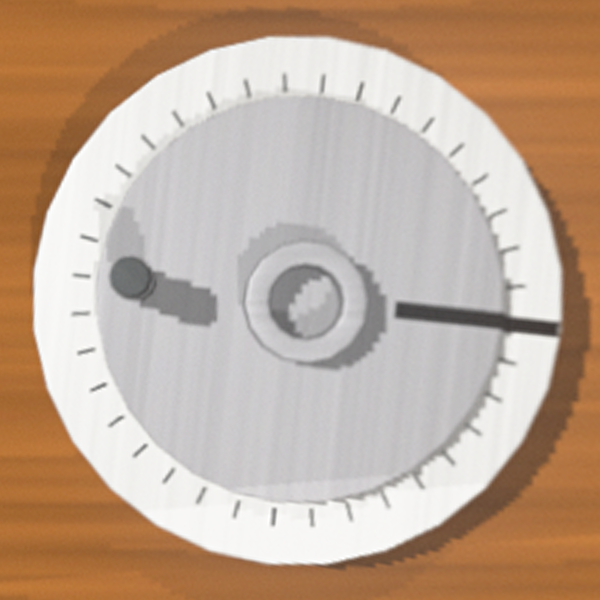

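The dial is now within about 0.45° (0.6 mm at the rim): mark at -96.0°, line at -96.45°. I move over to the control box at height, closing the fingers.

```bash
python3 - <<'E'
from h import *
print(rel((.512,.2,.277),np.radians(116)))
E
```

```text
(array([44.03, -6.29, -0.18]), array([ 0.001, -0.   , -0.56 ]))
```

Emit:
apply_moves(
  series=[
    [3.4,3,-0.4,0,0,0,0],
    [0,7,-1,0,0,0,-0.05],
    [0,11,-1.6,0,0,0,-0.12],
    [0,15,-2.2,0,0,0,-0.2],
    [0,19,-2.8,0,0,0,-0.28],
    [0,23,-3.3,0,0,0,-0.36],
    [0,27,-3.9,0,0,0,-0.44],
    [0,31,-4.5,0,0,0,-0.5],
    [0,35,-5,0,0,0,-0.56],
    [0,39,-5.6,0,0,0,-0.56],
    [0,42,-6,0,0,0,-0.56],
    [0,44,-6.3,0,0,0,-0.56],
  ],
)

```text
time: 11.8
tool_pos: [0.5085, 0.2038, 0.2729]
orientation: [-0.002, 0.528, 0.85, -0.001]
ft_force: [1.1, -1.5, 0.7]
width: 0.005
```

Emit:
apply_moves(
  series=[
    [0,0,0,0,0,0,0],
    [0,0,0,0,0,0,0],
    [0,0,0,0,0,0,0],
  ],
)

```text
time: 12.05
tool_pos: [0.51, 0.1996, 0.2738]
orientation: [-0.001, 0.529, 0.849, -0.001]
ft_force: [-0.5, -0.3, 0.2]
width: -0.002
```

```bash
python3 - <<'E'
from h import *
s=state(); print(s['time'],s['tool_pos'],s['ft_force'],s['width'],s['joints'])
snap('wrist','wrist12')
im,d,p=snap('top','top12')
im,d,p=snap('scene','scene12')
E
```

```text
12.05 [0.50996281 0.1995789  0.27382545] [-0.48036704 -0.30449573  0.17523185] -0.0017490655382200154 [ 1.52462582e-01  7.07493302e-02  1.63579467e+00 -2.96303298e-04
  1.43766732e+00 -3.03907910e-01]
```

View pics/wrist12.png

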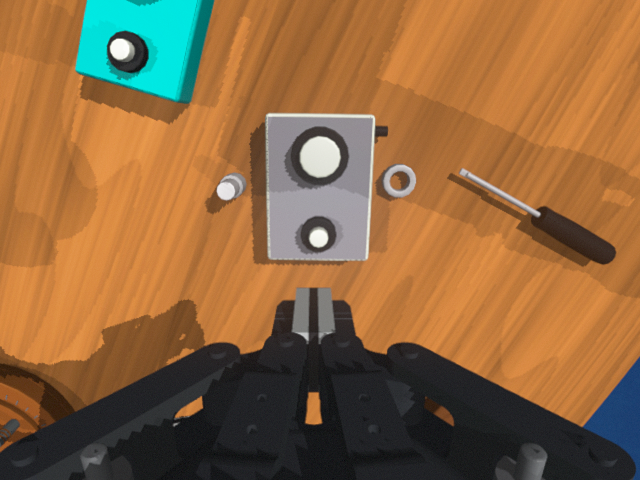

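View pics/scene12.png

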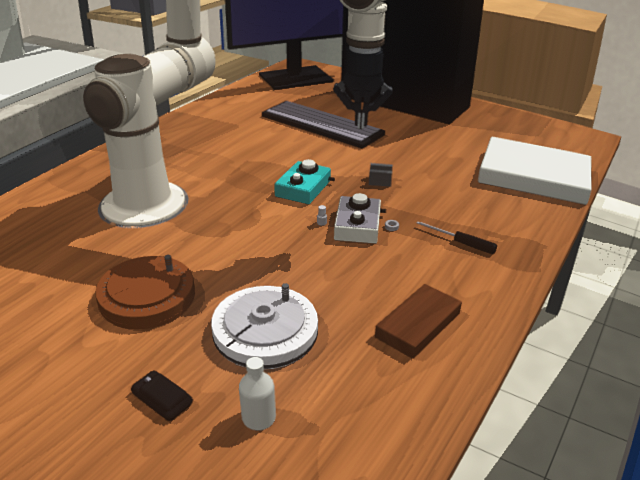

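The wrist view shows the large button at (320,157), the small at (318,237), the ring gauge at (399,181), and the plug at (230,186). In the scene view, the dial's mark and line run as one.

```bash
python3 - <<'E'
from h import *
def blob(im,uv,w):
    u,v=uv; g=cv2.cvtColor(im,cv2.COLOR_RGB2GRAY)[v-w:v+w,u-w:u+w]; m=(g>200).astype(np.uint8)
    k,l,st,ce=cv2.connectedComponentsWithStats(m); i=l[w,w]; return ce[i]+[u-w,v-w],st[i]
im,d,p=load('wrist12')
B,st=blob(im,(320,157),32);print(B,st); A,st=blob(im,(318,237),16);print(A,st)
big=onz(p,[B],.062)[0]; print('big',big,'aux',onz(p,[A],.06)[0],'depth',d[157,320])
r=ray(p,[B])[0]; print('depth pt',p['eye']+r*d[157,320]/(r@rot(p)[:,2]))
im2,d2,p2=load('scene12'); B2,st=blob(im2,(360,200),14); print(B2,st,proj(p2,big)); 
im0,d0,p0=load('top12');print(proj(p0,big)); B0,st=blob(im0,(226,252),14); print(B0,st)
# triangulate wrist+top+scene
Ms=np.zeros((3,3));bs=np.zeros(3)
for pp,uv in((p,B),(p2,B2)):
    r=ray(pp,[uv])[0]; r/=np.linalg.norm(r); P=np.eye(3)-np.outer(r,r); Ms+=P; bs+=P@pp['eye']
print('tri',np.linalg.solve(Ms,bs))
print(rel((big[0],big[1],.095),np.radians(116)))
im,d,pp=im0,d0,p0
E
```

```text
[319.81840796 156.17495854] [  13   12   39   40 1206]
[318.44939271 237.59919028] [  8   8  18  18 247]
big [0.4949563  0.24106352 0.062     ] aux [0.52668034 0.17443688 0.06      ] depth 0.33339667
depth pt [0.49485253 0.24120603 0.06410563]
[359.54454023 199.49568966] [  0   0  28  28 696] [[359.15853515 197.19624806]]
[[223.98205622 251.9367312 ]]
[225.5 251.5] [  0   0  28  28 784]
tri [0.49576441 0.24093179 0.05599227]
(array([ 4.5 ,  0.46, 17.98]), array([-0.001, -0.   ,  0.001]))
```

The big button is at (0.495, 0.241), depth height about 63 mm, spacing 74 mm against 73 mm, so the check agrees. I descend to hover.

Emit:
apply_moves(
  series=[
    [0,1.5,0.2,2,0,0,0],
    [0,3.5,0.4,5,0,0,0],
    [0,4.5,0.5,8,0,0,0],
    [0,4.5,0.5,11,0,0,0],
    [0,4.5,0.5,14,0,0,0],
    [0,4.5,0.5,16.5,0,0,0],
    [0,4.5,0.5,18,0,0,0],
    [0,4.5,0.5,18,0,0,0],
    [0,4.5,0.5,18,0,0,0],
  ],
)

```text
time: 12.95
tool_pos: [0.4952, 0.2413, 0.0949]
orientation: [-0.001, 0.53, 0.848, -0.001]
ft_force: [-0.5, 0.9, -0.2]
width: 0.001
```

```bash
python3 - <<'E'
from h import *
s=state(); print(s['time'],s['tool_pos'],s['ft_force'],s['width'])
snap('wrist','wrist13');im,d,p=snap('scene','scene13')
cv2.imwrite('pics/s13.png',cv2.cvtColor(cv2.resize(im[120:280,260:460],None,fx=4,fy=4,interpolation=3)[:600],cv2.COLOR_RGB2BGR))
E
```

```text
12.95 [0.49523882 0.24134992 0.09487628] [-0.51154586  0.93991429 -0.19082143] 0.0006148863484643754
```

View pics/s13.png

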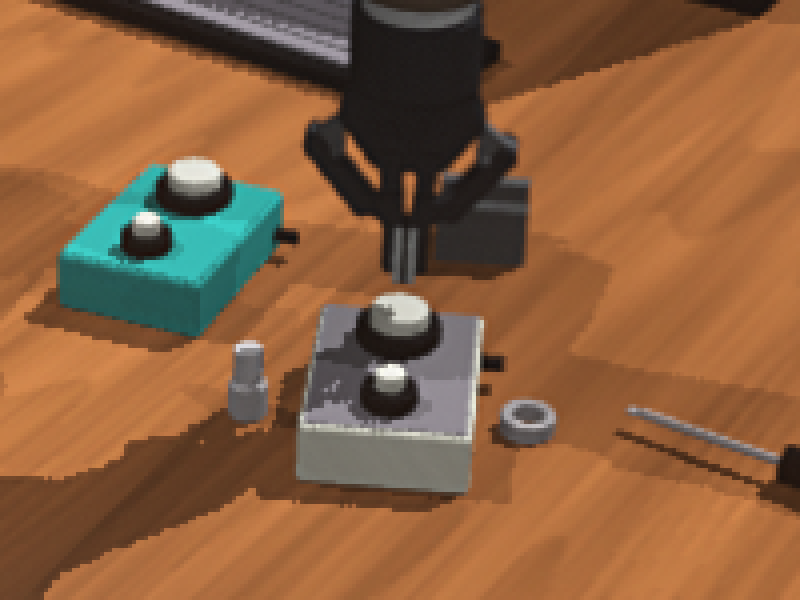

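View pics/wrist13.png

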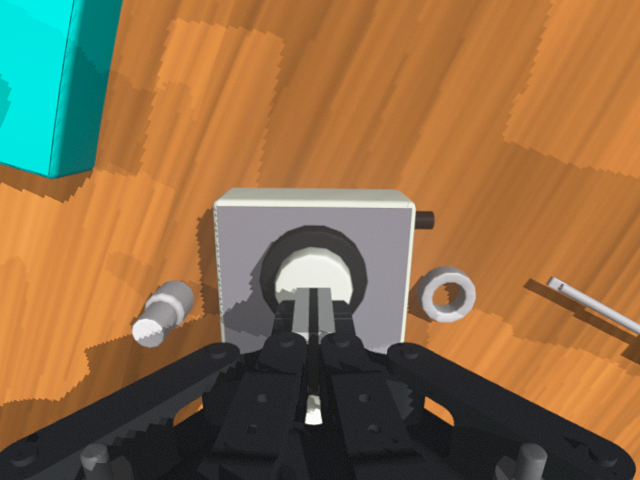

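The fingertips are over the centre of the large button, so I press slowly.

Emit:
apply_moves(
  series=[
    [0,0,0,0.8,0,0,0],
    [0,0,0,1.5,0,0,0],
    [0,0,0,1.8,0,0,0],
    [0,0,0,2.0,0,0,0],
    [0,0,0,2.15,0,0,0],
    [0,0,0,2.3,0,0,0],
    [0,0,0,2.4,0,0,0],
    [0,0,0,2.5,0,0,0],
    [0,0,0,2.5,0,0,0],
    [0,0,0,2.5,0,0,0],
  ],
)

```text
time: 13.88
tool_pos: [0.4954, 0.2421, 0.0706]
orientation: [-0.0, 0.529, 0.849, -0.0]
ft_force: [-2.9, -1.3, 5.8]
width: -0.001
```

Emit:
apply_moves(
  series=[
    [0,0,0,0.1,0,0,0],
    [0,0,0,0.15,0,0,0],
    [0,0,0,0.2,0,0,0],
    [0,0,0,0.2,0,0,0],
    [0,0,0,0.2,0,0,0],
  ],
)

```text
time: 14.3
tool_pos: [0.4955, 0.2422, 0.0703]
orientation: [-0.0, 0.529, 0.849, -0.0]
ft_force: [-8.9, -3.8, 17.6]
width: 0.003
```

The force rose from 5.8 to 17.6 N for only 0.3 mm more travel, so the button is on its stop. I release straight up and move off.

Emit:
apply_moves(
  series=[
    [0,0,0,-0.3,0,0,0],
    [0,0,0,-0.8,0,0,0],
    [0,0,0,-1.5,0,0,0],
    [0,0,0,-3,0,0,0],
    [0,0,0,-6,0,0,0],
    [0,0,0,-10,0,0,0],
    [0,0,0,-14,0,0,0],
    [0,-2,0,-18,0,0,0],
    [0,-5,0,-20,0,0,0],
    [0,-5,0,-20,0,0,0],
    [0,-5,0,-20,0,0,0],
  ],
)

```text
time: 15.22
tool_pos: [0.5191, 0.1966, 0.2703]
orientation: [0.002, 0.53, 0.848, 0.002]
ft_force: [-0.3, -0.1, -0.5]
width: 0.002
```

```bash
python3 - <<'E'
from h import *
s=state(); print(s['time'],s['tool_pos'],s['ft_force'])
im,d,p=snap('wrist','wrist14'); r=ray(p,[(320,160)])[0]
for uv in ((320,155),(320,160),(320,165)): 
    r=ray(p,[uv])[0]; print(uv,p['eye']+r*d[uv[1],uv[0]]/(r@rot(p)[:,2]))
im,d,p=snap('top','top14'); c=np.array([.547,-.208]); cc,a,b=discfit(im,p,c,.034); print(cc,a,b); angs2(im,p,cc,-97)
im,d,p=snap('scene','scene14'); angs2(im,p,c+[.001,-.001],-97)
a=bird(im,p,c,.038,.12,400); im,d,p=load('top14'); b=bird(im,p,c,.038,.12,400)
cv2.imwrite('pics/b14.png',cv2.cvtColor(np.hstack([b,a]),cv2.COLOR_RGB2BGR))
E
```

```text
15.2167 [0.51906765 0.19660072 0.27025297] [-0.28321595 -0.06122674 -0.53458633]
(320, 155) [0.50500791 0.23985544 0.06452426]
(320, 160) [0.5069097  0.2360376  0.06374349]
(320, 165) [0.50884013 0.2321683  0.06283451]
[ 0.54814711 -0.20670551] 0.1006609344482422 0.10156260314941408
mark area 182 len 36 m [ 0.5429 -0.2621] ang c -95.38 dir -96.14
target area 64 len 21 m [ 0.5389 -0.2942] ang c -96.01 dir -96.77
mark area 188 len 40 m [ 0.5402 -0.262 ] ang c -98.42 dir -95.45
target area 65 len 16 m [ 0.536  -0.2953] ang c -97.9 dir -97.1
```

View pics/wrist14.png

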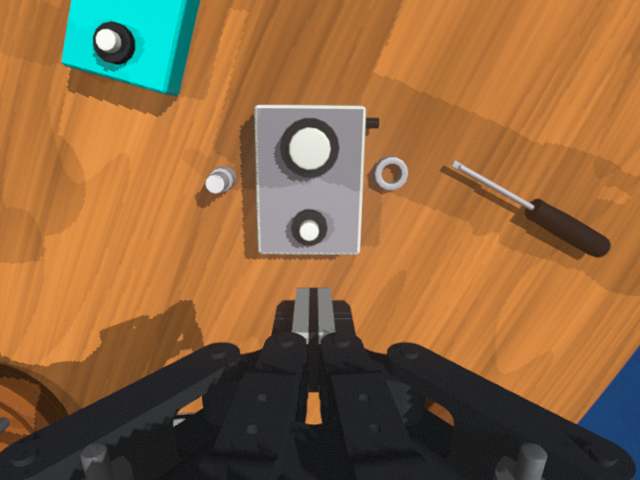

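View pics/scene14.png

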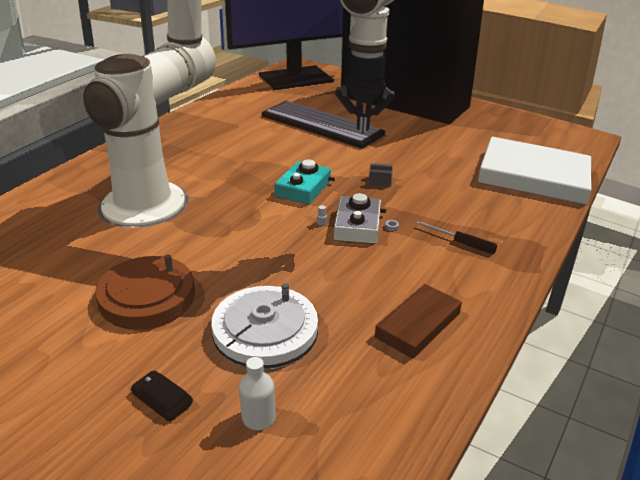

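View pics/b14.png

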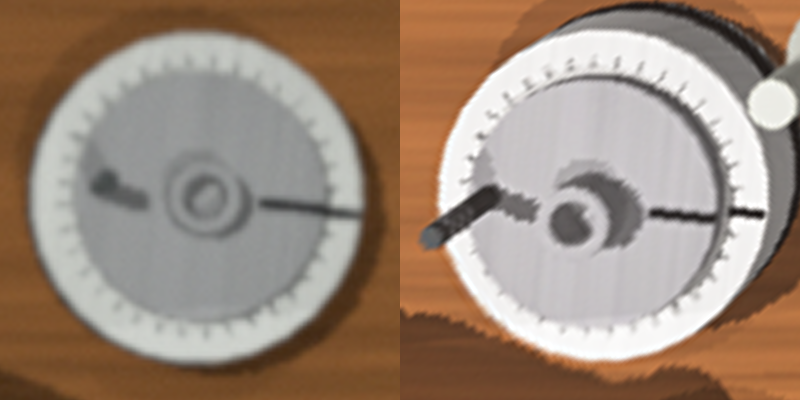

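The button is up again (about 63 mm), the mark meets the line within about 0.5°, and nothing else has moved. I hand in.

```bash
python3 - <<'E'
from h import *
print(order.sign_off())
E
```

```text
the job is handed in; nothing more can be done
None
```

The dial is set to the long line, the large button was pressed fully once and came back up, and the job is handed in at about 15 s of the 58 s allowed.

- **Dial:** I turned the pin about 98° anticlockwise with open fingertips on either side of it, not gripping. That overshot by about 0.85°, so I nudged it back with the other pad and lifted clear.
- **Line-up:** After the nudge, the wrist camera put the mark at -96.0° and the line at -96.45°, about 0.6 mm apart at the rim. The top camera, after the press, gave a 0.6° difference. The scene camera is less exact: 0.5° the other way by position, but 1.65° by line direction.
- **Button:** I pressed with closed fingertips. At the end the force rose from 5.8 N to 17.6 N over 0.3 mm, which means it reached its stop. Afterwards it stood at about 63 mm again.
- **Checks that disagreed:** The wrist–scene height estimate for the button came out at 56 mm instead of 62 mm because the scene-camera outline was poor. I used the wrist camera's depth (64 mm) and the 74 mm spacing between the buttons instead.
- **Everything else:** The ring gauge, the small button, the look-alikes and the other objects look unmoved in the last pictures. The robot was touching nothing when I handed in.

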